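# Clamp and jog the paint-tin shaker

## Task

Give the green paint tin in the bench shaker a full-power burst: swing the hinged keeper bar down over its lid until it snaps home in its catch, and only then turn the dial clockwise past its two click stops to the third, sprung position (red dot). The dial jumps back if let go, so keep it turned fully to the third position with the gripper for a couple of seconds and finish the job still holding it there. Leave the tin standing in its place and do not push the other things on the bench about.

Things in the scene. Friction and masses are not known exactly. Their poses are not given: they have to be found in the camera images.
- shaker: bench paint-tin shaker, fixed. Origin on the bench, where its halves meet; +x to its rear, +y to its left; x -100 to 100. Left half (y 0 to 200): grey deck 60 high with an aluminium platform, top at 83, carrying the green tin and keeper bar. Right half (y -200 to 0): blue console, flat top at 100, carrying the dial.
- cradle (a point): middle of the tin's place on the shaking platform, between four small rubber stops 20 high; 83 above the bench
- tin: the green sample paint tin standing loose between the rubber stops, diameter 75, height 72, 0.3 to 0.5 kg; origin at the centre of its underside
- keeper_swing (a joint): keeper bar angle, rad: 0 = shut, level over the lid, home in its catch; grows to 1.5 as it swings up. Starts at 0.8 to 1.2. Stiff hinge: the bar stays where left, under 2 N at the tab moves it. In the last 0.1 rad a sprung ball in the catch resists: about 5 N down on the tab snaps the bar past it to 0, where it stays shut by itself.
- keeper_hinge (a point): hinge axis of the bar (along the shaker's x), left of the tin, 167 above the bench. Axes are the bar's: -y along the bar to its free end, z out of the face that is on top when shut. Steel bar 24 wide, 6 thick (3 above the axis). Shut, it lies between the cheeks of the catch fork, which stand 127 to 143 from the hinge, up to 184 above the bench.
- keeper_tab (a point): middle of the upper face of the red tab at the bar's free end, 174 along the bar from the hinge axis and 7 off its mid-plane; axes as keeper_hinge. Tab 26 wide (along the hinge axis), 42 long, 14 thick, all beyond the catch fork: push its upper face with closed fingers or pinch it across its width. Shut, that face is 174 above the bench.
- dial_turn (a joint): dial angle, rad, clockwise from above: 0 = off (white dot, where it starts), 0.44 and 0.87 = click stops where it rests by itself (black dots), 1.31 = third position (red dot), a hard end stop. A click takes about 0.08 N m; beyond the second stop a return spring pushes back with 0.12 to 0.14 N m and the dial, let go, jumps back to the second stop.
- dial_grip (a point): point on the dial's upright axis at the height to grip, 135 above the bench (35 above the console; lower, the fingertips meet the disc). Its frame turns with the dial: the grip bar lies along its x (white pointer line at the -x end) and is pinched along its y.
- dial: the black dial: a disc of radius 26 with a grip bar on it, 50 long (x), 12 wide (y), its flanks from 113 to 145 above the bench; origin on the dial's axis at the console top, 100 above the bench; turns with the dial, axes as dial_grip
- spare_tin: second sample paint tin, yellow band, steel lid, diameter 75, height 72, standing on the bench behind the shaker; origin at the centre of its underside
- big_tin: one-litre paint tin, white band, diameter 108, height 122, standing on the bench to one side of the shaker; origin at the centre of its underside
- mug: white mug, rim radius 41, height 95, handle on its +y, standing on the bench to one side of the shaker; origin at the centre of its underside
- brush: paint brush lying on the bench in front of the shaker, handle to its -x; origin under the middle of its 200 mm length
- screwdriver: screwdriver lying on the bench to the right of the shaker, handle to its -x; origin under the middle of its 200 mm length
- tape: roll of blue tape lying flat on the bench behind the shaker, outer radius 52, height 24; origin at the centre of its underside
- sanding_block: cork sanding block 68 x 100 x 28 lying on the bench in front of the shaker; origin at the centre of its underside
Not all that is in view belongs to the job. Leave any blue, orange or turquoise look-alike of the tin alone.

How it is judged:
By the outcome, as a careful person would: the job done as asked, in the order asked, and still so for the second after the job is handed in, while the arm keeps its last pose, push and grip.
It also fails if it takes over 58 s, if anything falls off the work surface, if the arm or the gripper's body presses on something with over 40 N, if the wrist force passes 120 N, or if a joint passes its speed limit or range.

## Robot

A 7-joint arm with a two-finger parallel gripper is mounted at the origin on the work surface. World frame = base frame: x ahead of the robot, y to its left, z up, the work surface at z = 0. Lengths are in m, angles in rad, forces in N, time in s.
With the tool pointing down it reaches from about 0.4 to 0.85 m from the base axis. Payload 4.5 kg.
Tool frame: the origin (TCP) lies where the fingers leave the gripper's body, on its centre line; the fingertips stand 64 mm ahead of it and the grasp point (between the pads) lies 45 mm ahead of it; z points along the fingers, y is the line along which they close (so a half turn about z gives the same grasp; the last joint's range is limited). The gripper opens to 88 mm and grips with 3 to 60 N. Pads are 18 mm wide; open, the fingers measure 123 mm over their backs; the gripper's body (75 mm by 187 mm) begins 45 mm behind the grasp point.
Start: joints at [-1.107, 0.689, -0.195, 1.565, 0.157, 0.902, -0.215], TCP at [0.26, 0.568, 0.303] pointing down, gripper open.
Joint ranges: [-3.01, 3.01], [-0.46, 2.08], [-1.47, 1.51], [0.13, 2.56], [-1, 4.14], [0.04, 2.09], [-2.66, 2.66]. Speed limits (rad/s): [2.57, 2.57, 3.14, 3.14, 3.14, 3.14, 3.14].

## Interface

Orientations are given as a unit quaternion [x, y, z, w].
In Python, from plant import r gives the robot as it stands.
- The arm moves only by the tool play_rows, never from a script. Its arguments are lists of equal length, an entry for each row: "translation": the shift along the tool's x, y, z in m, a list of three; "delta_rot": the turn, a rotation vector about the tool's x, y, z in degrees, a list of three; "grip": the opening, from -1 (shut) to 1 (fully open). In form: {"translation": [[x, y, z], ...], "delta_rot": [[rx, ry, rz], ...], "grip": [grip, ...]}. A call has 1 to 20 rows; each row shifts and turns the commanded pose from where the row before left it, along the tool's axes as they then stand; what a row does not reach is not made up. A row lasts 1/8 s, in which the tool goes at most 62.5 mm and 10.7 degrees, less where a joint would pass 70% of its speed; a pose out of reach is approached as far as the arm can. A call with a gripper value outside its range is refused whole. The fingers move at their own pace and stop on an object; "squeeze" is the grip in N (left out, the last holds). Time passes only in rows, so rows that do not move let the fingers close. It gives the time, the measured TCP pose, the force, the opening and the grip force at its end, in the units of the state.
- r.get_state(): the state, without advancing time (a new reading comes with each control period).
- r.snapshot(name): name is "scene" or "top"; returns the picture (480x640x3 uint8, blue, green, red); there is no depth.
- r.get_calibration(name): a dict with "intrinsics" (3x3 intrinsics, pixels), "eye" and "rotation" of the camera in the world. Camera axes: x right, y up, looking along -z (the intrinsics and any distortion apply to the point x, -y, -z); pixel columns grow to the right and rows downward; lengths in m; the calibration is good to about 2 mm. A picture is of the moment at which its call begins. get_calibration takes no time and is no camera call.
- r.finish_job(): hands the job in; it is judged then, once.
Trained networks look in the newest picture that a camera, given by its name, has taken for a name from the list of things; names that differ only in an ending like _2 or _b are one class to them, and where a whole thing is asked for, a point or a joint stands for the part that bears it (a point fixed in the world has none). Each returns a list of dicts, best first, with "confidence" (0 to 1); they miss things now and then, are a little off and sometimes report something else, mostly with a low value. They report only what shows in the picture. A call takes as long as a camera call. They do not tell look-alikes from the thing itself.
- r.look_for(camera, target): "point" ([x, y, z] in m, in world coordinates, good to about 4 mm: the middle of the surface that is visible of it).
- r.silhouettes(camera, target): "pixels" (480x640 bool, what is visible of it).
The state is a dict: "clock": time; "q": joint angles; "qd": joint speeds; "joint_torque": joint torques, N m; "tool_pos": TCP position; "eef_rot": TCP orientation; "contact_force": force on the tool from outside, world axes, zero at the start; "moment": the same for the moment, N m; "opening": opening from 0.0 (shut) to 1.0 (fully open); "finger_force": force on a finger pad.
Only numpy, scipy, OpenCV 4.12 (cv2) and the standard library are available. Lean on these libraries where they do the work, as an engineer would, in place of code of your own. Each camera call takes 0.05 s, during which the arm holds its last target. There are 200 camera calls.

## Working session

There is one attempt and no reset: what is moved stays moved. The work goes in short steps, Python scripts to look and compute and a tool call to move; the robot and the scene stay as the last step left them, time stands still between calls to the robot, and variables do not carry over. Pictures are saved under pics/ and viewed, at most 10 in all, crops included, and the job is handed in when it is done.

Besides the shell and the picture viewer there is one more tool, called after "Request:" as name(argument=value, ...) on one line, values as JSON. play_rows: Moves the arm, as the interface text tells. Its arguments: {"type":"object","properties":{"translation":{"type":"array","items":{"type":"array","items":{"type":"number"}}},"delta_rot":{"type":"array","items":{"type":"array","items":{"type":"number"}}},"grip":{"type":"array","items":{"type":"number"}},"squeeze":{"type":"number"}},"required":["translation","delta_rot","grip"]}

```bash
mkdir -p pics; python3 - <<'E'
from plant import r
import cv2, numpy as np
for c in ["scene","top"]:
    im=r.snapshot(c); cv2.imwrite(f"pics/{c}0.png",im)
    k=r.get_calibration(c); print(c,np.round(k["intrinsics"],1).tolist(),np.round(k["eye"],3),np.round(k["rotation"],3).tolist(),[x for x in k if x not in("intrinsics","eye","rotation")])
    for t in ["shaker","tin","keeper_tab","keeper_hinge","dial_grip","dial","cradle"]:
        print(t,[(np.round(d["point"],3).tolist(),round(d["confidence"],2)) for d in r.look_for(c,t)][:4])
s=r.get_state();print(s)
E
```

```text
scene [[486.7, 0.0, 322.7], [0.0, 486.7, 239.1], [0.0, 0.0, 1.0]] [ 1.041 -0.456  1.017] [0.308, 0.122, 0.371, 0.867] []
shaker [([0.558, 0.067, 0.101], 0.79)]
tin [([0.563, 0.198, 0.153], 0.95), ([0.419, 0.424, 0.068], 0.8), ([0.788, 0.238, 0.068], 0.79), ([0.265, 0.249, 0.06], 0.66)]
keeper_tab [([0.56, 0.215, 0.263], 0.55)]
keeper_hinge [([0.562, 0.214, 0.264], 0.85)]
dial_grip [([0.477, -0.008, 0.121], 0.62), ([0.559, 0.065, 0.099], 0.44)]
dial [([0.472, -0.007, 0.122], 0.82)]
cradle [([0.558, 0.069, 0.102], 0.62)]
top [[593.2, 0.0, 323.1], [0.0, 593.2, 245.0], [0.0, 0.0, 1.0]] [0.288 0.061 1.582] [0.05, -0.053, -0.7, 0.71] []
shaker [([0.514, 0.096, 0.096], 0.74)]
tin [([0.774, 0.253, 0.07], 0.95), ([0.541, 0.205, 0.154], 0.84), ([0.244, 0.263, 0.073], 0.81), ([0.409, 0.428, 0.068], 0.74)]
keeper_tab [([0.554, 0.229, 0.251], 0.79)]
keeper_hinge [([0.553, 0.227, 0.251], 0.75)]
dial_grip [([0.427, -0.221, 0.027], 0.67), ([0.471, 0.002, 0.112], 0.62)]
dial [([0.468, 0.007, 0.115], 0.56)]
cradle [([0.509, 0.097, 0.095], 0.75)]
{'clock': 0.8, 'q': array([-1.10720262,  0.68908914, -0.19461657,  1.56529484,  0.1572705 ,
        0.9025304 , -0.2150796 ]), 'qd': array([-2.23711750e-03,  4.23741054e-05, -5.35107521e-04,  2.08961381e-04,
       -3.31522876e-04, -9.42396810e-04,  4.00910482e-04]), 'joint_torque': array([ 2.94886868e-04, -5.27438021e+01, -1.26689594e+00, -1.53739876e+01,
       -5.18307101e-02, -1.09812045e-03,  3.60567572e-05]), 'tool_pos': array([0.2603977 , 0.56818352, 0.30275129]), 'eef_rot': array([ 2.13228757e-01,  9.77002301e-01,  3.20938747e-05, -1.26939747e-05]), 'contact_force': array([-0.33547446, -0.70213608,  0.39647748]), 'moment': array([-0.06653821,  0.02069634,  0.00890341]), 'finger_force': 0.0, 'opening': 1.0028691894298936}
```

View pics/scene0.png

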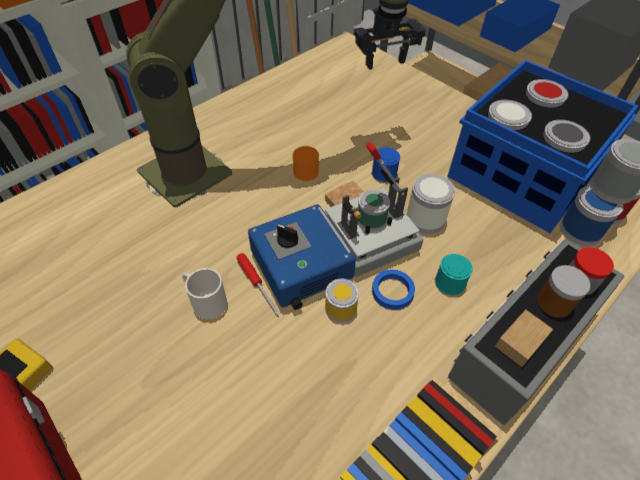

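View pics/top0.png

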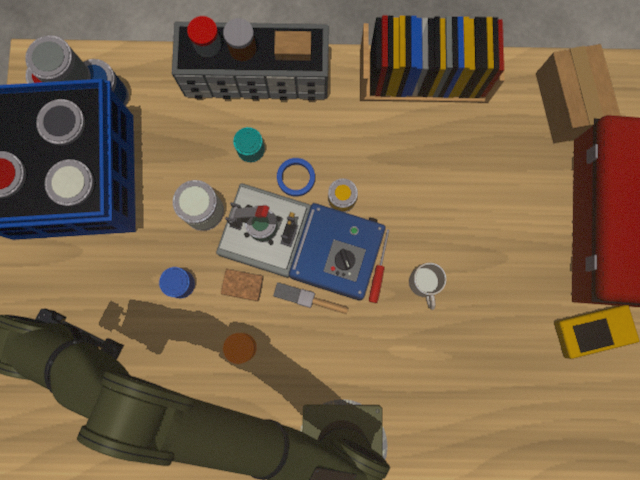

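```bash
cat > h.py <<'E'
import numpy as np, cv2
from scipy.spatial.transform import Rotation as R
from plant import r
def cam(c):
    k=r.get_calibration(c); return np.array(k["intrinsics"]),np.array(k["eye"]),R.from_quat(k["rotation"]).as_matrix()
C={c:cam(c) for c in("scene","top")}
def proj(c,P):
    K,e,M=C[c]; p=(np.atleast_2d(P)-e)@M; p=p*[1,-1,-1]; q=p@K.T; return q[:,:2]/q[:,2:]
def ray(c,uv,z):
    K,e,M=C[c]; d=np.linalg.inv(K)@[*uv,1]; d=M@(d*[1,-1,-1]); return e+d*(z-e[2])/d[2]
def box(x,y,z): return np.array([[a,b,c] for a in x for b in y for c in z])/1000
def tf(P,x,y,yaw): return P@R.from_euler('z',yaw).as_matrix().T+[x,y,0]
def fill(c,Ps,S=4):
    m=np.zeros((480,640),np.uint8)
    for P in Ps:
        h=cv2.convexHull(proj(c,P).astype(np.float32)); cv2.fillConvexPoly(m,np.round(h*16).astype(np.int32),1,shift=4)
    return m>0
E
python3 - <<'E'
from h import *
from scipy.optimize import minimize
masks={};im={}
for c in C:
    im[c]=r.snapshot(c); hsv=cv2.cvtColor(im[c],cv2.COLOR_BGR2HSV)
    s=r.silhouettes(c,"shaker")[0]["pixels"]; masks[c]=s
    for t in ["keeper_hinge","tin","dial"]:
        for i,d in enumerate(r.silhouettes(c,t)): 
            m=d["pixels"]; yy,xx=np.nonzero(m); print(c,t,i,round(d["confidence"],2),m.sum(),xx.min(),xx.max(),yy.min(),yy.max())
            np.save(f"m_{c}_{t}_{i}.npy",m)
    np.save(f"m_{c}_shaker.npy",s); print(c,s.sum())
    hb=cv2.inRange(hsv,(105,120,40),(122,255,255)); n,l,st,_=cv2.connectedComponentsWithStats(hb)
    u=proj(c,[0.50,0.03,0.1])[0].astype(int)
    w=l[u[1]-12:u[1]+12,u[0]-12:u[0]+12]; b=np.bincount(w[w>0]).argmax(); bl=(l==b).astype(np.uint8)
    cs,_=cv2.findContours(bl,cv2.RETR_EXTERNAL,cv2.CHAIN_APPROX_NONE); f=np.zeros_like(bl); cv2.drawContours(f,[cv2.convexHull(np.vstack(cs))],-1,1,-1)
    masks[c]=f>0; print(c,"blue",f.sum(),st[b])
    np.save(f"m_{c}_blue.npy",f)
def cost(p):
    k=0
    for c in C:
        m=fill(c,[tf(box((-100,100),(-200,0),(0,100)),p[0]/100,p[1]/100,p[2])]); k+=(m^masks[c]).sum()/masks[c].sum()
    return k
best=None
for yaw in np.radians([-25,-15,-5,5,15]):
    o=minimize(cost,[51,10,yaw],method="Nelder-Mead",options=dict(initial_simplex=[[51,10,yaw],[54,10,yaw],[51,13,yaw],[51,10,yaw+.15]]))
    if best is None or o.fun<best.fun: best=o
print(best.x,np.degrees(best.x[2]),best.fun)
p=best.x
for c in C:
    P=proj(c,tf(box((-100,100),(-200,0),(0,100)),p[0]/100,p[1]/100,p[2]))
    L=proj(c,tf(box((-100,100),(0,200),(0,60)),p[0]/100,p[1]/100,p[2]))
    u=proj(c,[0.53,0.1,0.1])[0].astype(int); u0=u-[80,80]
    a=cv2.resize(im[c][u0[1]:u0[1]+150,u0[0]:u0[0]+200],None,fx=4,fy=4,interpolation=cv2.INTER_CUBIC)
    for q in P: cv2.circle(a,tuple(int(v) for v in (q-u0+.5)*4),4,(0,255,255),1)
    for q in L: cv2.circle(a,tuple(int(v) for v in (q-u0+.5)*4),4,(255,0,255),1)
    cv2.imwrite(f"pics/{c}1.png",a); print(c,u0)
E
```

```text
scene keeper_hinge 0 0.74 11708 248 422 143 309
scene keeper_hinge 1 0.63 349 366 400 143 191
scene tin 0 0.96 813 292 318 146 181
scene tin 1 0.74 1203 435 472 254 295
scene tin 2 0.68 521 372 399 148 181
scene tin 3 0.58 1114 358 390 190 231
scene tin 4 0.46 380 236 276 254 311
scene dial 0 0.56 387 277 297 225 247
scene 11685
scene blue 7037 [ 249  205  107  102 5342]
top keeper_hinge 0 0.79 455 231 269 204 221
top keeper_hinge 1 0.4 315 335 354 249 269
top tin 0 0.92 703 245 277 211 241
top tin 1 0.73 877 222 256 331 363
top tin 2 0.67 846 234 264 127 161
top tin 3 0.55 859 159 194 267 297
top dial 0 0.74 339 335 354 248 269
top 11405
top blue 5758 [ 291  204   92   93 3905]
[52.42020863 11.7303574  -0.32682792] -18.725860649015463 0.26233243497391323
scene [255 153]
top [225 155]
```

View pics/scene1.png

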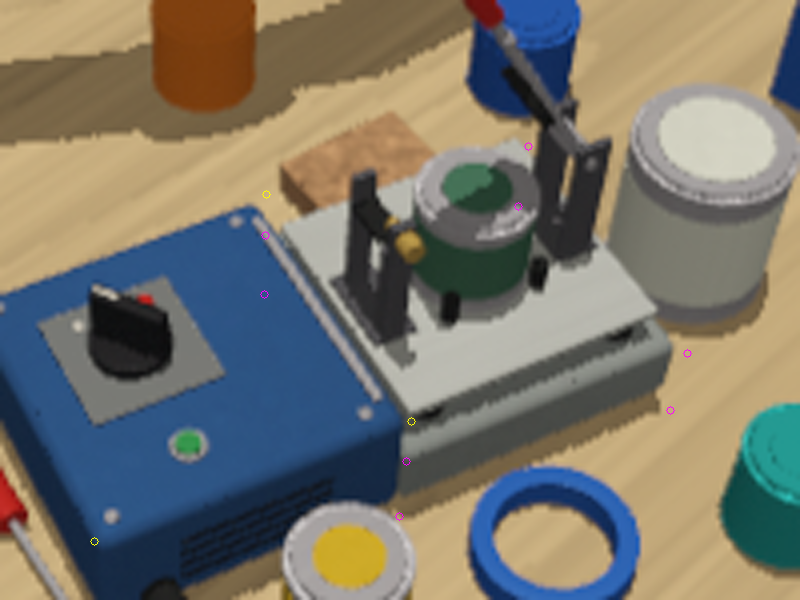

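View pics/top1.png

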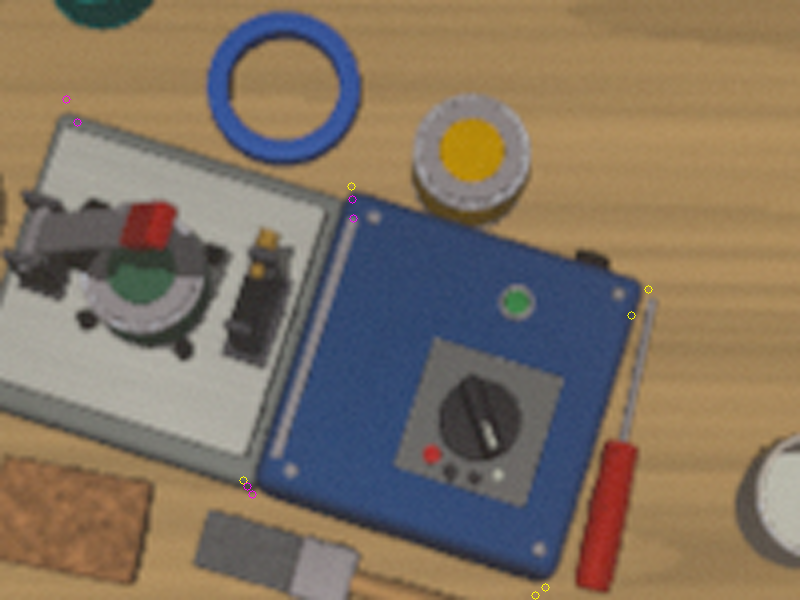

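```bash
python3 - <<'E'
from h import *
S=lambda u,v:(255+u/4-.4,153+v/4-.4)
T=lambda u,v:(225+u/4-.4,155+v/4-.4)
L=[("screwRL",(237,222),(290,470),.1),("screwFL",(366,413),(374,217),.1),("screwFR",(112,516),(619,294),.1),("led",(188,443),(516,302),.103),("white",(79,327),(498,475),.1),("red",(145,300),(432,455),.1),("lid",(477,188),(145,277),.154),("spare",(350,554),(472,150),.07),("tape",(554,543),(284,87),.024)]
for n,a,b,z in L: print(n,np.round(ray("scene",S(*a),z),4)[:2],np.round(ray("top",T(*b),z),4)[:2])
print({c:np.round(C[c][2],3).tolist() for c in C})
E
```

```text
screwRL [0.4345 0.119 ] [0.4362 0.1204]
screwFL [0.5966 0.0703] [0.5988 0.0702]
screwFR [ 0.5491 -0.0858] [ 0.5514 -0.086 ]
led [ 0.5426 -0.0219] [ 0.5447 -0.0205]
white [ 0.4316 -0.0101] [ 0.435  -0.0101]
red [0.443  0.0333] [0.447  0.0315]
lid [0.5497 0.211 ] [0.548  0.2093]
spare [0.6464 0.0085] [0.6507 0.0071]
tape [0.7067 0.1267] [0.7034 0.1328]
{'scene': [[0.694, -0.569, 0.441], [0.72, 0.534, -0.444], [0.017, 0.625, 0.78]], 'top': [[0.014, 0.989, -0.146], [-1.0, 0.015, 0.004], [0.006, 0.146, 0.989]]}
```

```bash
cat >> h.py <<'E'
yaw=np.radians(-16.9); O=np.array([.522,.1125,0]); Y=R.from_euler('z',yaw).as_matrix()
sh=lambda p:(np.asarray(p)-O)@Y          # world -> shaker
wd=lambda p:Y@np.asarray(p)+O            # shaker -> world
E
python3 - <<'E'
from h import *
from scipy.optimize import minimize, least_squares
S=lambda u,v:(255+u/4-.4,153+v/4-.4)
T=lambda u,v:(225+u/4-.4,155+v/4-.4)
for n,f,c,uv,z in [("forkS",S,"scene",(380,208),.184),("hingeS",S,"scene",(577,125),.177),("dialT",T,"top",(480,418),.113),("whiteT",T,"top",(498,475),.1),("redT",T,"top",(432,455),.1),("whiteS",S,"scene",(79,327),.1),("redS",S,"scene",(145,300),.1),("forkT",T,"top",(255,308),.14)]:
    w=ray(c,f(*uv),z); print(n,np.round(w,4),np.round(sh(w),4))
cen={}
for c,ap in [("scene",(373,151)),("top",(262,211))]:
    im=r.snapshot(c); h=cv2.cvtColor(im,cv2.COLOR_BGR2HSV); m=((h[...,0]<8)|(h[...,0]>172))&(h[...,1]>150)&(h[...,2]>60)
    w=np.zeros_like(m); w[ap[1]-18:ap[1]+18,ap[0]-18:ap[0]+18]=1; m&=w
    ys,xs=np.nonzero(m); cen[c]=(xs.mean(),ys.mean()); print(c,m.sum(),cen[c],xs.min(),xs.max(),ys.min(),ys.max()); np.save(f"m_{c}_tab.npy",m)
o=least_squares(lambda p:np.r_[proj("scene",p)[0]-cen["scene"],proj("top",p)[0]-cen["top"]],[.55,.22,.26])
print("tab",o.x,sh(o.x),o.cost)
M={c:np.load(f"m_{c}_tab.npy") for c in C}
def tab(p):
    hx,hy,a=p; B=box((-13,13),(-195,-153),(-7,7)); 
    return (B@R.from_euler('x',-a).as_matrix().T+[hx/1000,hy/1000,.167])@Y.T+O
def cost(p): return sum((fill(c,[tab(p)])^M[c]).sum()/M[c].sum() for c in C)
b=None
for a in (.8,1,1.2):
  for hy in (160,170,180):
    q=minimize(cost,[0,hy,a],method="Nelder-Mead",options=dict(initial_simplex=[[0,hy,a],[6,hy,a],[0,hy+10,a],[0,hy,a+.15]]))
    if b is None or q.fun<b.fun:b=q
print(b.x,b.fun)
t=b.x[2]
E
```

```text
forkS [0.5389 0.1346 0.184 ] [0.0097 0.026  0.184 ]
hingeS [0.569  0.2771 0.177 ] [-0.0029  0.1711  0.177 ]
dialT [0.4692 0.0021 0.113 ] [-0.0184 -0.121   0.113 ]
whiteT [ 0.435  -0.0101  0.1   ] [-0.0476 -0.1426  0.1   ]
redT [0.447  0.0315 0.1   ] [-0.0482 -0.0993  0.1   ]
whiteS [ 0.4316 -0.0101  0.1   ] [-0.0508 -0.1436  0.1   ]
redS [0.443  0.0333 0.1   ] [-0.0526 -0.0987  0.1   ]
forkT [0.5321 0.1424 0.14  ] [0.001  0.0316 0.14  ]
scene 126 (np.float64(372.8174603174603), np.float64(150.32539682539684)) 366 380 142 159
top 113 (np.float64(261.8407079646018), np.float64(210.95575221238937)) 256 268 206 216
tab [0.54524316 0.18987813 0.32020863] [-2.54622206e-04  8.07932824e-02  3.20208626e-01] 0.3159256737269383
[ -3.01320462 173.87942682   1.02164144] 1.133164770332912
```

Request:
play_rows(translation=[[0,0,0],[-0.032,-0.019,-0.018],[-0.032,-0.019,-0.018],[-0.032,-0.019,-0.018],[-0.032,-0.019,-0.018],[-0.032,-0.019,-0.018],[-0.032,-0.019,-0.018],[-0.032,-0.019,0],[-0.032,-0.019,0],[-0.032,-0.019,0],[-0.032,-0.019,0],[-0.032,-0.019,0],[-0.032,-0.01,0],[0,0,0]], delta_rot=[[0,0,-7.7],[0,0,0],[0,0,0],[0,0,0],[0,0,0],[0,0,0],[0,0,0],[0,0,0],[0,0,0],[0,0,0],[0,0,0],[0,0,0],[0,0,0],[0,0,0]], grip=[-1,-1,-1,-1,-1,-1,-1,-1,-1,-1,-1,-1,-1,-1])

```text
clock: 3.15
tool_pos: [0.5661, 0.244, 0.4103]
eef_rot: [0.15, 0.989, -0.001, 0.001]
contact_force: [-0.6, -0.4, 0.2]
opening: 0.005
finger_force: 0.0
```

```bash
cat >> h.py <<'E'
def st():
    s=r.get_state(); M=R.from_quat(s["eef_rot"]).as_matrix()
    print("t",round(s["clock"],2),"tip_sh",np.round(1000*sh(s["tool_pos"]+.064*M[:,2]),1),"z",np.round(M[:,2],3),"yaw_y",round(np.degrees(np.arctan2(M[1,1],M[0,1])),1),"q",np.round(s["q"],2),"F",np.round(s["contact_force"],1),"M",np.round(s["moment"],2),"op",round(s["opening"],3),"ff",round(s["finger_force"],1))
E
python3 - <<'E'
from h import *
st()
def c(a,r=186): return np.array([167-r*np.cos(a)+7*np.sin(a)+17.5,167+r*np.sin(a)+7*np.cos(a)])
for a in (1.2,1.06,.9,.75,.6,.45,.3,.15,.05,0): print(a,c(a).round(1))
E
```

```text
t 3.15 tip_sh [  4.1 138.6 346.3] z [ 0.001 -0.002 -1.   ] yaw_y 72.8 q [-0.34  0.58 -0.25  1.44  0.15  1.14  0.65] F [-0.6 -0.4  0.2] M [0.02 0.06 0.03] op 0.005 ff 0.0
1.2 [123.6 342.9]
1.06 [ 99.7 332.7]
0.9 [ 74.4 317.1]
0.75 [ 53.2 298.9]
0.6 [ 34.9 277.8]
0.45 [ 20.1 254.2]
0.3 [  8.9 228.7]
0.15 [  1.6 201.7]
0.05 [ -0.9 183.3]
0 [ -1.5 174. ]
```

Request:
play_rows(translation=[[0.004,-0.0236,0.006],[0,-0.015,0.007],[0,-0.0127,0.007],[0,-0.0126,0.0085],[0,-0.011,0.0085],[0,-0.0105,0.0095],[0,-0.009,0.0105],[0,-0.009,0.0105],[0,-0.0075,0.012],[0,-0.0075,0.012],[0,-0.0055,0.0125],[0,-0.0055,0.0125],[0,-0.004,0.0135],[0,-0.0035,0.0135],[0,-0.0015,0.008],[0,0,0]], delta_rot=[[0,0,0],[0,0,0],[0,0,0],[0,0,0],[0,0,0],[0,0,0],[0,0,0],[0,0,0],[0,0,0],[0,0,0],[0,0,0],[0,0,0],[0,0,0],[0,0,0],[0,0,0],[0,0,0]], grip=[-1,-1,-1,-1,-1,-1,-1,-1,-1,-1,-1,-1,-1,-1,-1,-1])

```text
clock: 5.15
tool_pos: [0.5196, 0.1156, 0.2586]
eef_rot: [0.147, 0.989, -0.0, -0.001]
contact_force: [0.1, -1.0, 0.1]
opening: 0.001
finger_force: 0.0
```

```bash
python3 - <<'E'
from h import *
st()
im=r.snapshot("scene"); a=cv2.resize(im[150:270,270:430],None,fx=5,fy=5,interpolation=cv2.INTER_CUBIC); cv2.imwrite("pics/s2.png",a)
E
```

```text
t 5.15 tip_sh [ -3.2   2.2 194.6] z [-0.001 -0.    -1.   ] yaw_y 73.1 q [-0.17  0.63 -0.22  1.89  0.22  0.64  0.75] F [ 0.1 -1.   0.1] M [0.04 0.02 0.02] op 0.001 ff 0.0
```

View pics/s2.png

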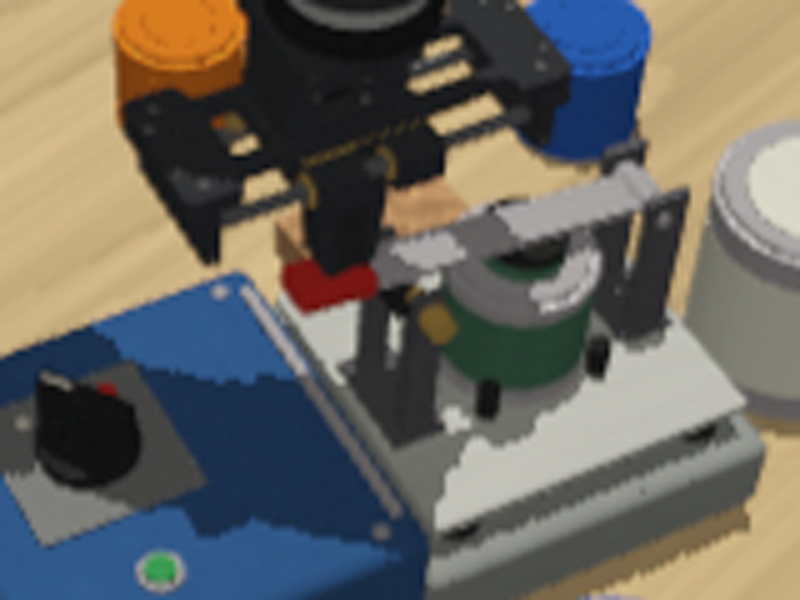

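The picture shows the bar lying just above the fork, with the closed fingertips on the red tab (tab about 330,283; fork about 400,290). Next I press it home.

Request:
play_rows(translation=[[0.002,-0.005,0.004],[0,0,0.004],[0,0,0.004],[0,0,0.004],[0,0,0.004],[0,0,0.003],[0,0,0]], delta_rot=[[0,0,0],[0,0,0],[0,0,0],[0,0,0],[0,0,0],[0,0,0],[0,0,0]], grip=[-1,-1,-1,-1,-1,-1,-1])

```text
clock: 6.08
tool_pos: [0.5167, 0.1116, 0.2382]
eef_rot: [0.147, 0.989, 0.0, 0.001]
contact_force: [-4.5, -2.6, 20.2]
opening: 0.008
finger_force: 10.3
```

```bash
python3 -c "
from h import *
st()"
```

```text
t 6.08 tip_sh [ -4.7  -2.4 174.2] z [ 0.002 -0.    -1.   ] yaw_y 73.1 q [-0.17  0.66 -0.21  1.92  0.24  0.58  0.74] F [-4.5 -2.6 20.2] M [-0.47  1.06 -0.03] op 0.008 ff 10.3
```

Request:
play_rows(translation=[[0,0,-0.01],[0,0,-0.03],[0,0,-0.02],[0.004,-0.03,0],[0.004,-0.03,0],[0.004,-0.03,0],[0.003,-0.029,0],[0,0,0],[0,0,0],[0,0,0],[0,0,0],[0,0,0]], delta_rot=[[0,0,0],[0,0,0],[0,0,0],[0,0,0],[0,0,0],[0,0,0],[0,0,0],[0,0,-9.4],[0,0,-9.4],[0,0,-9.4],[0,0,-9.3],[0,0,0]], grip=[-1,-1,-1,-1,-1,-1,-1,0.1,0.1,0.1,0.1,0.1])

```text
clock: 7.58
tool_pos: [0.4677, 0.0021, 0.2961]
eef_rot: [-0.178, 0.984, 0.0, 0.0]
contact_force: [-1.0, 0.1, -0.5]
opening: 0.537
finger_force: 0.0
```

```bash
python3 - <<'E'
from h import *
st()
im=r.snapshot("scene"); a=cv2.resize(im[150:270,250:410],None,fx=5,fy=5,interpolation=cv2.INTER_CUBIC)
g=wd([-.020,-.121,.145])
p=(proj("scene",g)[0]-[250,150]+.4)*5; cv2.circle(a,tuple(int(v) for v in p),5,(0,255,255),2)
cv2.imwrite("pics/s3.png",a)
E
```

```text
t 7.58 tip_sh [ -19.9 -121.4  232.1] z [-0.     0.001 -1.   ] yaw_y 110.5 q [ 0.2   0.53 -0.46  2.02  0.36  0.67  1.43] F [-1.   0.1 -0.5] M [ 0.03 -0.   -0.02] op 0.537 ff 0.0
```

View pics/s3.png

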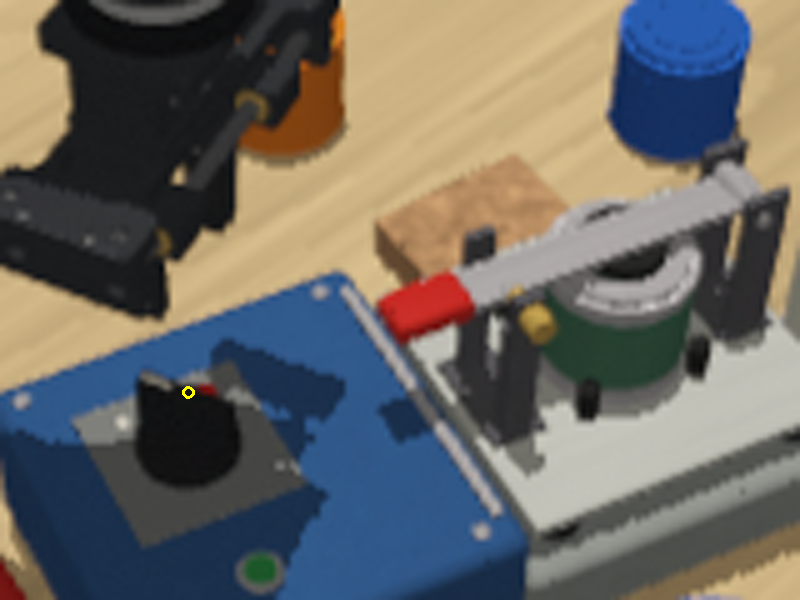

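The bar lies level in its catch, with the tab at (425,305). The dial is still at the white dot, and my grip estimate (188,392) falls on the middle of its bar.

Request:
play_rows(translation=[[0,0,0.03],[0,0,0.03],[0,0,0.03],[0,0,0.015],[0,0,0.01],[0,0,0]], delta_rot=[[0,0,0],[0,0,0],[0,0,0],[0,0,0],[0,0,0],[0,0,0]], grip=[0.1,0.1,0.1,0.1,0.1,0.1])

```text
clock: 8.38
tool_pos: [0.4675, 0.0021, 0.1809]
eef_rot: [-0.178, 0.984, -0.0, -0.0]
contact_force: [0.3, 0.9, -0.2]
opening: 0.553
finger_force: 0.0
```

Request:
play_rows(translation=[[0,0,0],[0,0,0],[0,0,0],[0,0,0],[0,0,0],[0,0,0]], delta_rot=[[0,0,0],[0,0,0],[0,0,0],[0,0,0],[0,0,0],[0,0,0]], grip=[-1,-1,-1,-1,-1,-1], squeeze=15)

```text
clock: 9.12
tool_pos: [0.4678, 0.0017, 0.1814]
eef_rot: [-0.178, 0.984, -0.0, 0.0]
contact_force: [0.9, -0.8, 4.9]
opening: 0.136
finger_force: 15.0
```

```bash
python3 -c "
from h import *
st()"
```

```text
t 9.12 tip_sh [ -19.6 -121.8  117.4] z [ 0.001 -0.    -1.   ] yaw_y 110.5 q [ 0.07  0.72 -0.28  2.13  0.54  0.36  1.28] F [ 0.9 -0.8  4.9] M [-0.27 -0.07 -0.02] op 0.136 ff 15.0
```

Request:
play_rows(translation=[[0,0,0],[0,0,-0.001],[0,0,0],[0,0,0],[0,0,0],[0,0,0],[0,0,0],[0,0,0],[0,0,0],[0,0,0],[0,0,0]], delta_rot=[[0,0,0],[0,0,0],[0,0,8],[0,0,8],[0,0,8],[0,0,8],[0,0,8],[0,0,8],[0,0,8],[0,0,8],[0,0,0]], grip=[-1,-1,-1,-1,-1,-1,-1,-1,-1,-1,-1], squeeze=30)

```text
clock: 10.5
tool_pos: [0.4678, 0.0018, 0.1816]
eef_rot: [0.369, 0.929, -0.0, 0.0]
contact_force: [2.7, -2.9, -11.0]
opening: 0.135
finger_force: 30.0
```

```bash
python3 -c "
from h import *
st()"
```

```text
t 10.5 tip_sh [ -19.7 -121.7  117.6] z [ 0. -0. -1.] yaw_y 46.7 q [-0.08  0.71 -0.03  2.14  0.08  0.29  0.63] F [  2.7  -2.9 -11. ] M [-0.67 -0.55  0.12] op 0.135 ff 30.0
```

Request:
play_rows(translation=[[0,0,0.0007],[0,0,0],[0,0,0],[0,0,0]], delta_rot=[[0,0,6],[0,0,5],[0,0,3],[0,0,0]], grip=[-1,-1,-1,-1])

```text
clock: 11.0
tool_pos: [0.4678, 0.0019, 0.1815]
eef_rot: [0.479, 0.878, 0.0, 0.0]
contact_force: [2.0, -3.5, -3.6]
opening: 0.137
finger_force: 30.0
```

```bash
python3 -c "
from h import *
st()"
```

```text
t 11.0 tip_sh [ -19.7 -121.6  117.5] z [ 0.001 -0.    -1.   ] yaw_y 32.8 q [-0.11  0.71  0.01  2.14 -0.03  0.29  0.5 ] F [ 2.  -3.5 -3.6] M [-0.79 -0.48  0.59] op 0.137 ff 30.0
```

Request:
play_rows(translation=[[0,0,0],[0,0,0],[0,0,0],[0,0,0],[0,0,0],[0,0,0],[0,0,0],[0,0,0],[0,0,0],[0,0,0],[0,0,0],[0,0,0],[0,0,0],[0,0,0],[0,0,0],[0,0,0],[0,0,0],[0,0,0],[0,0,0],[0,0,0]], delta_rot=[[0,0,0],[0,0,0],[0,0,0],[0,0,0],[0,0,0],[0,0,0],[0,0,0],[0,0,0],[0,0,0],[0,0,0],[0,0,0],[0,0,0],[0,0,0],[0,0,0],[0,0,0],[0,0,0],[0,0,0],[0,0,0],[0,0,0],[0,0,0]], grip=[-1,-1,-1,-1,-1,-1,-1,-1,-1,-1,-1,-1,-1,-1,-1,-1,-1,-1,-1,-1], squeeze=40)

```text
clock: 13.5
tool_pos: [0.4678, 0.0018, 0.1815]
eef_rot: [0.48, 0.877, 0.0, 0.0]
contact_force: [3.1, -5.0, -2.1]
opening: 0.13
finger_force: 40.0
```

```bash
python3 - <<'E'
from h import *
st()
im=r.snapshot("scene"); a=cv2.resize(im[150:270,250:410],None,fx=5,fy=5,interpolation=cv2.INTER_CUBIC)
cv2.imwrite("pics/s4.png",a)
E
```

```text
t 13.5 tip_sh [ -19.7 -121.6  117.5] z [ 0. -0. -1.] yaw_y 32.6 q [-0.11  0.71  0.01  2.14 -0.03  0.29  0.5 ] F [ 3.1 -5.  -2.1] M [-0.95 -0.55  0.82] op 0.13 ff 40.0
```

View pics/s4.png

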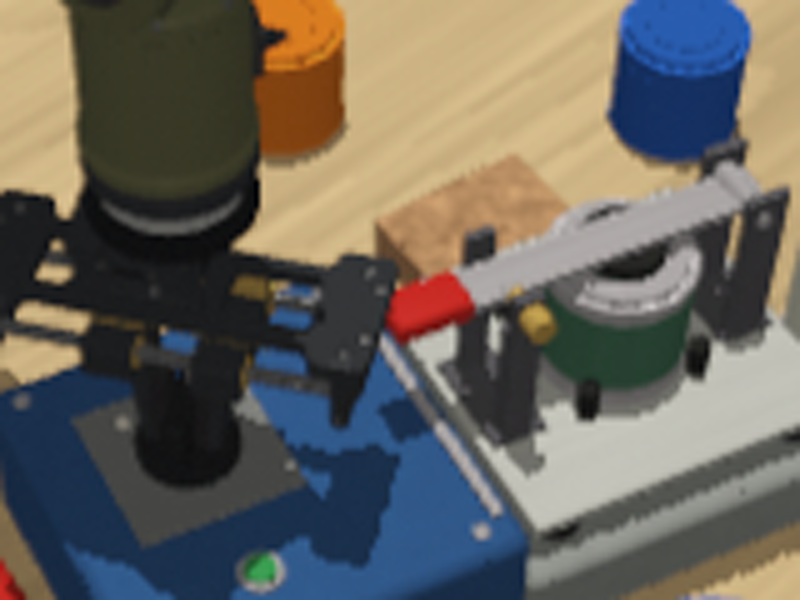

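The bar is still shut (tab at 430,305), the tin is in its place, and the gripper holds the dial against its end stop. The measured torque, 0.8 N m, is far above what the return spring gives.

```bash
python3 -c "
from plant import r
print(r.finish_job())"
```

```text
the job is handed in; nothing more can be done
None
```

I handed the job in with the keeper bar snapped shut over the green tin and the gripper still holding the dial against its third-position end stop, held there for over 2 s; the tin is in its place, nothing else was seen to move, and the verdict was not shown.

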